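Measure the bore of a sanding drum with a telescoping gauge

ROBOT

A 7-joint arm with a two-finger parallel gripper is mounted at the origin on the work surface. World frame = base frame: x ahead of the robot, y to its left, z up, the work surface at z = 0. Lengths are in mm, angles in rad, forces in N, time in s.
With the tool pointing down it reaches from about 425 to 825 mm from the base axis. Payload 3.6 kg.
Tool frame: the origin (TCP) lies between the finger pads; the fingertips stand 11 mm ahead of it and the grasp point (between the pads) lies 8 mm behind it (arm.tip_extent is the distance from the TCP to the fingertips, in mm); z points along the fingers, x is the direction in which the jaws open and shut, and the axes are right-handed (so a half turn about z gives the same grasp; the last joint's range is limited). The gripper opens to 85 mm and grips with 20 to 120 N. Pads are 22 mm wide; open, the fingers measure 114 mm over their backs; the gripper's body (76 mm by 85 mm) begins 54 mm behind the grasp point. The pads swing forward as they close: fully open they stand 13 mm farther back than shut.
Start: joints at [-1.248, 0.615, -0.013, 1.423, 0.008, 1.103, -0.04], TCP at [222.728, 610.619, 242.297] pointing down, gripper open.
Joint ranges: [-3.12, 3.12], [-0.3, 2.06], [-1.34, 1.32], [0.26, 2.42], [-1.36, 4.5], [0.01, 1.98], [-2.84, 2.84]. Speed limits (rad/s): [2.79, 2.79, 3.14, 3.14, 3.14, 3.14, 3.14].

INTERFACE

Orientations are given as a rotation vector (axis times angle).
In Python, from cell import arm, imaging, close_job gives the robot as it stands.
- The arm moves only by the shell command python3 -m pendant 'ROWS' [FORCE]. ROWS is JSON, one flat list of numbers, 5 for each row, row after row: the opening in per cent of the stroke, from 0 (shut) to 100 (fully open), then the shift along the tool's x, y, z in mm, then the turn about the tool's z in rad. In form: [jaw, tx, ty, tz, turn, jaw, tx, ty, tz, turn, ...]. A call has 1 to 12 rows; each row is the pose to reach, as a shift and turn from the pose commanded when the call began, along the tool's axes at that moment; what a row does not reach only later rows make up. A row lasts 1/8 s, in which the tool goes at most 62.5 mm and 10.7 degrees, less where a joint would pass 70% of its speed; a pose out of reach is approached as far as the arm can. A call with a gripper value outside its range is refused whole. The fingers move at their own pace and stop on an object; FORCE is the grip in N (left out, the last holds). Time passes only in rows, so rows that repeat a pose let the fingers close. It gives the time, the measured TCP pose, the force and the opening at its end, in the units of the state.
- arm.get_state(): the state, without advancing time (a new reading comes with each control period).
- imaging.camera(name): name is "side" or "top" or "wrist"; returns a dict with "image" (480x640x3 uint8, blue, green, red), "camera_matrix" (3x3 intrinsics, pixels), "view" (4x4, takes a point from world to camera coordinates). Camera axes: x right, y up, looking along -z (the intrinsics and any distortion apply to the point x, -y, -z); pixel columns grow to the right and rows downward; lengths in mm; the calibration is good to about 2 mm. A picture is of the moment at which its call begins. There is no depth.
- close_job(): hands the job in, once; it reports no verdict.
The state is a dict: "time_s": time; "joints": joint angles; "dq": joint speeds; "joint_efforts": joint torques, N m; "eef_pos": TCP position; "orientation": TCP orientation; "contact_force": force on the tool from outside, world axes, zero at the start; "moment": the same for the moment, N m; "opening": finger opening in mm.
Only numpy, scipy, OpenCV 4.12 (cv2) and the standard library are available. Lean on these libraries where they do the work, as an engineer would, in place of code of your own. Each camera call takes 0.05 s, during which the arm holds its last target.

TASK

Lift the telescoping bore gauge out of its wooden rest, feel it down into the bore of the sanding drum until its collar lies flat on the drum, and let go of it. With it standing there, gently press the red button on its top and hold it until both plungers have sprung out to the wall of the bore, then let the button rise so that they lock. Draw the gauge straight out and stand it back upright in its rest with the measured width kept, never loading the drum or the rest with more than about 25 N, and leave everything else where it is.

Things in the scene. Friction and masses are not known exactly. Their poses are not given: they have to be found in the camera images.
- gauge_grip (a point): The loose gauge (0.26 kg, upright), bottom to top: steel head 37 mm across, 45 long (lowest 3 mm tapering to 35); black rubber collar 60 across, 6 thick; blue handle 16 across, 70 long; red button. This point: on the handle's axis, 100 mm above the head's underside, 55 above the collar's underside, 21 below the handle's top, 39 below the button's top; good to grip. z up the gauge, x along the plungers.
- gauge_collar (a point): On the gauge's axis at the underside of its collar (the face that comes to lie on the drum or on the rest), 45 mm above the underside of the head.
- button_top (a point): Centre of the top of the red button, 20 mm across, on the gauge's axis. It goes down 5 mm into the gauge against a spring (5 N to start it, 6.3 N at the bottom). While it is down the plungers are free; when it comes up a brake locks them where they are.
- button (a joint): Travel of the red button in m: 0 up (plungers locked), 0.005 fully down. Half a millimetre already frees the plungers.
- plunger_a_tip (a point): Outer end of one brass plunger in the gauge's head, 27 mm below the collar's underside. At the start both are drawn in and locked, 34 to 36 mm over the ends, hidden in the head. With the button down, light springs of 0.6 N push each out slowly at 3 to 4 mm/s, so the bore is reached in about 1 s; in the open they run out to 46 mm and the rest no longer takes the gauge.
- plunger_b_tip (a point): Outer end of the other plunger, opposite; the distance between the two ends is the measured width.
- fixture: Round aluminium plate, 140 mm across, 10 thick, fixed to the bench, carrying the sanding drum: 60 mm high, black abrasive rim 116 mm across, wooden core, steel bush with a plain upright bore 40 mm across right through. Origin under the plate's centre.
- fixture_center (a point): Point on the plate's centre line at the height of the drum's top face, 70 mm above the bench. The drum is not clamped true: its bore's axis lies off this point by up to 3 mm along the plate's x and up to 3 mm along its y, different each time, and has to be found by feel or by eye. The drum does not give.
- rest: Wooden rest block, 90 x 90 mm and 55 mm high, fixed to the bench, with an upright hole 45 mm across in which the gauge stands, collar on the block. Origin under its centre.
- rest_mouth (a point): Centre of the hole at the top face of the rest.
- wrench: loose steel wrench lying flat, 170 mm long. Origin at the middle of its underside.
- spare_bush: loose steel bush, a ring 49 mm across and 40 mm high; a bystander, not the bore to be measured. Origin at the middle of its underside.
- brush: loose hand brush lying flat, 180 mm long. Origin at the middle of its underside.
- jar: loose amber glass jar with black cap, 64 mm across, 75 mm high. Origin at the middle of its underside.
- sleeve: loose black abrasive sleeve, an open ring 112 mm across and 50 mm high. Origin at the middle of its underside.
- felt_cone: loose grey felt polishing cone, 56 mm across, 60 mm high. Origin at the middle of its underside.
- tin: loose small tin with green band, 52 mm across, 45 mm high. Origin at the middle of its underside.
- shoe_last: loose wooden shoe last, about 210 mm long, 85 mm high. Origin at the middle of its underside.

How it is judged:
By the outcome, as a careful person would: the job done as asked, in the order asked, and still so for the second after the job is handed in, with the robot touching nothing.
It also fails if it takes over 72 s, if anything falls off the work surface, if the arm or the gripper's body presses on something with over 40 N, if the wrist force passes 120 N, or if a joint passes its speed limit or range.

## Working session

There is one attempt and no reset: what is moved stays moved. The work goes in short steps, Python scripts to look and compute and a shell command to move; the robot and the scene stay as the last step left them, time stands still between calls to the robot, and variables do not carry over. Pictures are saved under pics/ and viewed, and the job is handed in when it is done.

```bash
ls; mkdir -p pics
python3 - <<'E'
from cell import arm, imaging
import cv2
s=arm.get_state(); print(s)
for n in ("side","top","wrist"):
    c=imaging.camera(n); cv2.imwrite(f"pics/{n}0.png",c["image"]); print(n,c["camera_matrix"].round(2).tolist(),c["view"].round(4).tolist(),[k for k in c])
E
```

```text
pics
{'time_s': 0.0, 'joints': array([-1.24752143,  0.61593569, -0.01261447,  1.42491635,  0.00813639,
        1.10342373, -0.04040385]), 'dq': array([ 3.77118883e-04, -9.55435066e-04, -9.10838338e-04, -1.50736750e-04,
        1.93513662e-03,  7.60493137e-04,  3.87175112e-05]), 'joint_efforts': array([-1.49854473e-04, -4.69216061e+01,  2.58875890e-01, -1.71031970e+01,
        9.83663136e-03,  9.41141130e-03,  2.73164595e-06]), 'eef_pos': array([222.49021145, 609.93640999, 241.12167534]), 'orientation': array([ 2.57272433,  1.80023089, -0.00331918]), 'contact_force': array([-0.3247993 , -0.40036814,  0.50464617]), 'moment': array([-0.01824546,  0.03344145,  0.03893161]), 'opening': 85.47241807088938}
side [[530.75, 0.0, 313.31], [0.0, 530.75, 246.1], [0.0, 0.0, 1.0]] [[0.9653, -0.261, 0.003, -574.4824], [0.1658, 0.6221, 0.7652, -198.9839], [-0.2016, -0.7381, 0.6438, -1259.7377], [0.0, 0.0, 0.0, 1.0]] ['image', 'camera_matrix', 'view']
top [[436.02, 0.0, 321.89], [0.0, 436.02, 243.05], [0.0, 0.0, 1.0]] [[0.0223, -0.9996, -0.0181, 24.8993], [0.9988, 0.0215, 0.0442, -591.6445], [-0.0438, -0.0191, 0.9989, -1049.5992], [0.0, 0.0, 0.0, 1.0]] ['image', 'camera_matrix', 'view']
wrist [[352.05, 0.0, 321.79], [0.0, 352.05, 237.55], [0.0, 0.0, 1.0]] [[0.3429, 0.9394, -0.002, -648.5689], [-0.904, 0.3294, -0.2724, 35.3949], [-0.2553, 0.0952, 0.9622, -378.1813], [0.0, 0.0, 0.0, 1.0]] ['image', 'camera_matrix', 'view']
```

View pics/side0.png

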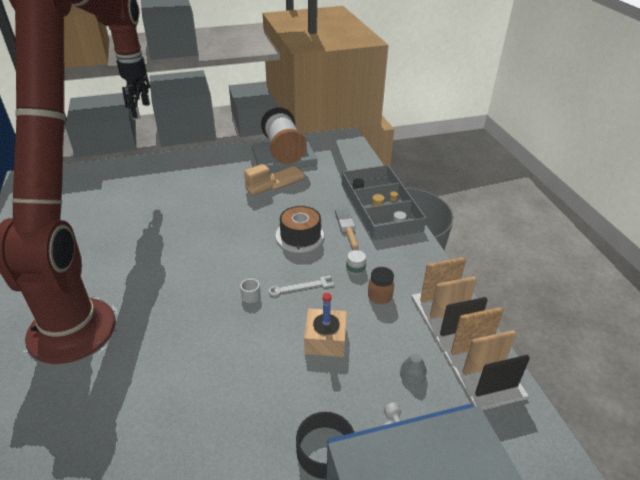

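View pics/top0.png

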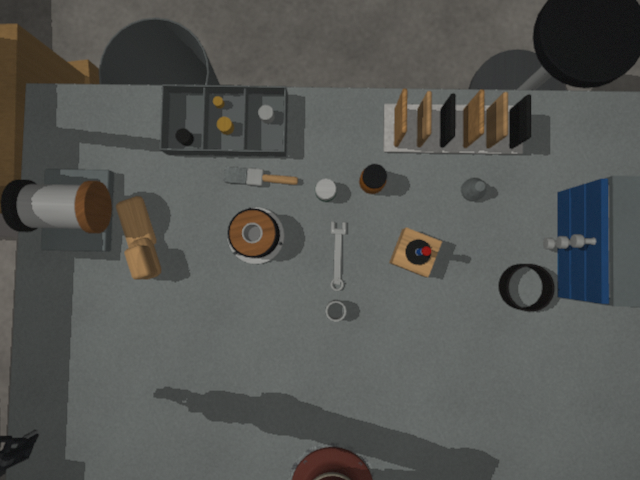

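View pics/wrist0.png

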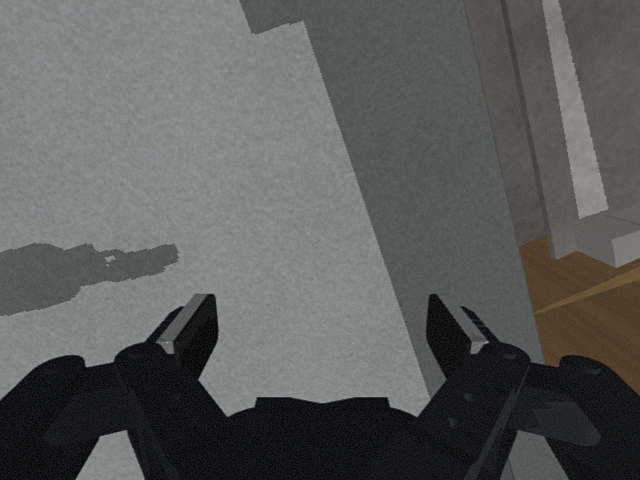

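```bash
cat > h.py <<'E'
import numpy as np, cv2
from cell import arm, imaging
from scipy.spatial.transform import Rotation as R
def proj(c,P):
    P=np.atleast_2d(P).astype(float); V=c["view"]; q=P@V[:3,:3].T+V[:3,3]; q=q*[1,-1,-1]
    u=q@c["camera_matrix"].T; return u[:,:2]/u[:,2:]
def ray(c,uv):
    uv=np.atleast_2d(uv).astype(float); V=c["view"]; K=c["camera_matrix"]
    d=np.c_[uv,np.ones(len(uv))]@np.linalg.inv(K).T*[1,-1,-1]
    return -V[:3,:3].T@V[:3,3], d@V[:3,:3]
def onz(c,uv,z):
    o,d=ray(c,uv); return o+d*((z-o[2])/d[:,2])[:,None]
def tri(cs,uvs):
    A=np.zeros((3,3));b=np.zeros(3)
    for c,uv in zip(cs,uvs):
        o,d=ray(c,uv); d=d[0]/np.linalg.norm(d[0]); M=np.eye(3)-np.outer(d,d); A+=M;b+=M@o
    return np.linalg.solve(A,b)
def red(im):
    h=cv2.cvtColor(im,cv2.COLOR_BGR2HSV); return ((h[...,0]<6)|(h[...,0]>174))&(h[...,1]>150)&(h[...,2]>80)
def blue(im):
    h=cv2.cvtColor(im,cv2.COLOR_BGR2HSV); return (abs(h[...,0].astype(int)-113)<12)&(h[...,1]>120)&(h[...,2]>50)
def show(im,x,y,w,h,s,name):
    cv2.imwrite("pics/"+name,cv2.resize(im[y:y+h,x:x+w],None,fx=s,fy=s,interpolation=cv2.INTER_CUBIC))
E
python3 - <<'E'
from h import *
T=imaging.camera("top");S=imaging.camera("side")
cv2.imwrite("pics/t.png",T["image"]);cv2.imwrite("pics/s.png",S["image"])
show(T["image"],200,190,120,90,6,"tdrum.png"); show(T["image"],370,210,110,80,7,"trest.png")
show(S["image"],260,190,90,70,8,"sdrum.png"); show(S["image"],290,280,80,90,6,"srest.png")
for c,r in((T,(400,235,50,40)),(S,(310,285,35,40))):
    x,y,w,h=r; m=red(c["image"][y:y+h,x:x+w]); ys,xs=np.nonzero(m); print(len(xs),xs.mean()+x,ys.mean()+y, ys.min()+y,ys.max()+y, xs.min()+x,xs.max()+x)
E
```

```text
70 426.01428571428573 250.5857142857143 246 255 422 430
28 326.5 296.0 294 298 324 329
```

View pics/tdrum.png

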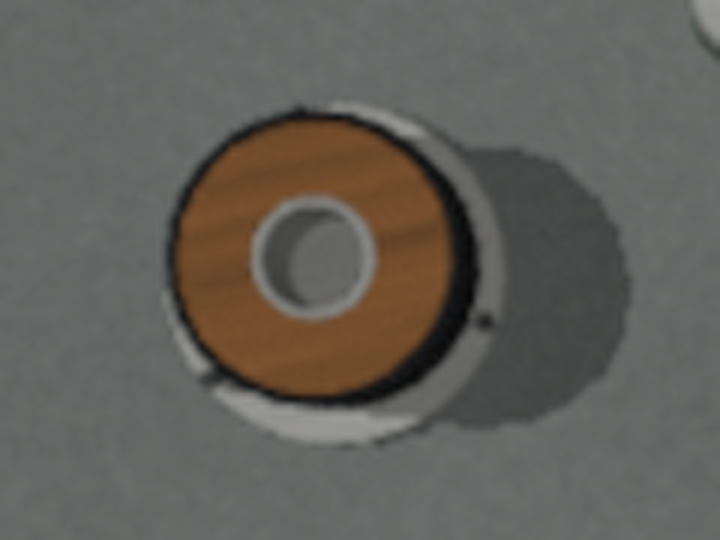

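View pics/trest.png

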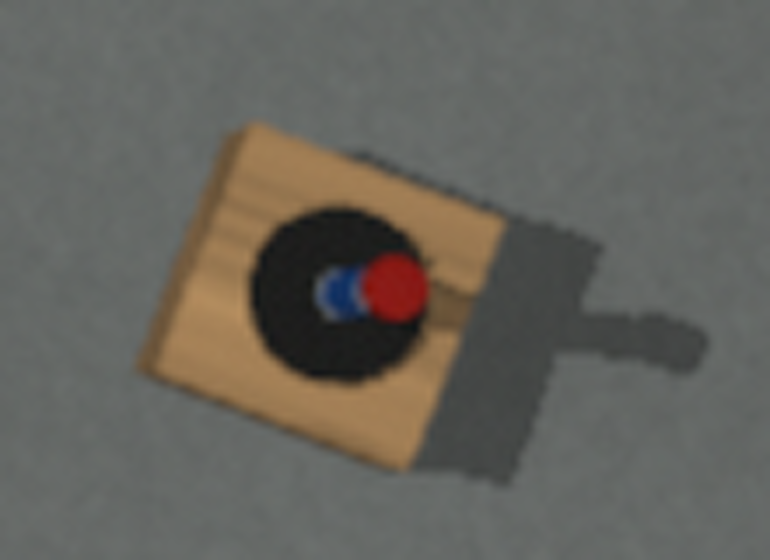

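View pics/sdrum.png

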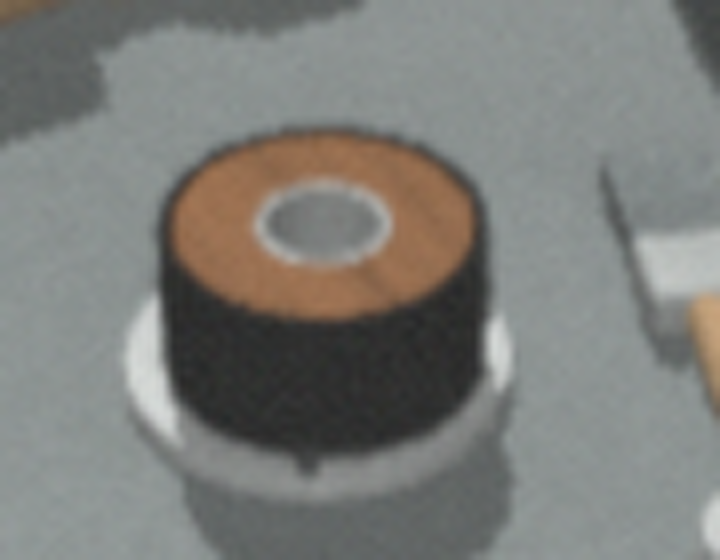

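View pics/srest.png

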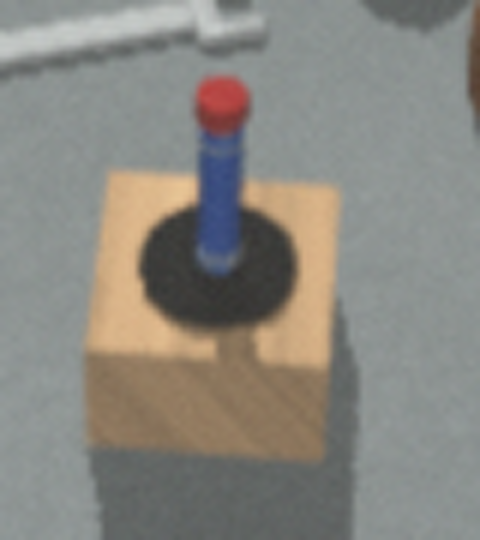

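```bash
cat > m.py <<'E'
from h import *
def wood(im):
    h=cv2.cvtColor(im,cv2.COLOR_BGR2HSV); return ((h[...,0]>4)&(h[...,0]<24)&(h[...,1]>75)&(h[...,2]>60)).astype(np.uint8)
def big(m,off,mode=cv2.RETR_CCOMP):
    cs,hi=cv2.findContours(m,mode,cv2.CHAIN_APPROX_NONE); i=max(range(len(cs)),key=lambda k:cv2.contourArea(cs[k])); 
    holes=[cs[k] for k in range(len(cs)) if hi[0][k][3]==i]
    return cs[i]+np.array(off), [x+np.array(off) for x in holes]
E
python3 - <<'E'
from m import *
T=imaging.camera("top");S=imaging.camera("side")
for n,c,r,rr in(("T",T,(200,190,100,90),(380,220,70,70)),("S",S,(262,195,80,60),(295,300,60,60))):
    x,y,w,h=r; m=wood(c["image"][y:y+h,x:x+w]); o,hs=big(m,(x,y))
    e=cv2.fitEllipse(o); P=onz(c,o[:,0],70); (cx,cy),rad=cv2.minEnclosingCircle(P[:,:2].astype(np.float32))
    A=np.c_[2*P[:,:2],np.ones(len(P))]; s=np.linalg.lstsq(A,(P[:,:2]**2).sum(1),rcond=None)[0]
    print(n,"outer",e,"c",s[:2],"r",np.sqrt(s[2]+s[0]**2+s[1]**2),(cx,cy,rad))
    for hh in hs:
        if len(hh)>20:
            P=onz(c,hh[:,0],70);A=np.c_[2*P[:,:2],np.ones(len(P))]; s=np.linalg.lstsq(A,(P[:,:2]**2).sum(1),rcond=None)[0]
            print(" hole",s[:2],"r",np.sqrt(s[2]+s[0]**2+s[1]**2))
    # collar: dark
    x,y,w,h=rr; g=c["image"][y:y+h,x:x+w].max(2)<55; m=g.astype(np.uint8); o,_=big(m,(x,y)); o=cv2.convexHull(o)
    P=onz(c,o[:,0],61);A=np.c_[2*P[:,:2],np.ones(len(P))]; s=np.linalg.lstsq(A,(P[:,:2]**2).sum(1),rcond=None)[0]
    print(" collar",s[:2],"r",np.sqrt(s[2]+s[0]**2+s[1]**2), o.reshape(-1,2).min(0),o.reshape(-1,2).max(0))
print("button T z147",onz(T,[426,250.6],146.),"S",onz(S,[326.5,296],144))
print(tri([T,S],[[426,250.6],[326.5,296.]]))
E
```

```text
T outer ((251.77655029296875, 232.48382568359375), (45.10266876220703, 45.43963623046875), 26.076950073242188) c [609.60311455 199.78538892] r 52.56113383228482 (609.7160034179688, 199.70199584960938, 53.72281265258789)
 hole [609.58145225 199.71075592] r 25.372886281343728
 collar [ 573.79317401 -186.27094007] r 28.43882293199503 [406 240] [430 263]
S outer ((299.7869873046875, 217.87139892578125), (22.386499404907227, 37.76081466674805), 89.2769775390625) c [609.6890965  199.53554351] r 52.24858996235109 (610.701171875, 199.59149169921875, 54.35258102416992)
 hole [610.51710287 200.5953936 ] r 27.420577490938342
 collar [ 576.44699678 -198.64887659] r 1.832172898165399 [328 326] [329 327]
button T z147 [[ 573.86354027 -185.98084231  146.        ]] S [[ 574.49751337 -183.78304843  144.        ]]
[ 573.84347926 -185.9190942   146.26907022]
```

```bash
cat >> h.py <<'E'
def delta(x,y,z):
    s=arm.get_state(); Rt=R.from_rotvec(s["orientation"]); d=Rt.inv().apply(np.array([x,y,z])-s["eef_pos"])
    print("t",round(s["time_s"],2),"pos",s["eef_pos"].round(2),"F",s["contact_force"].round(2),"M",s["moment"].round(2),"open",round(s["opening"],1),"zaxis",Rt.as_matrix()[:,2].round(4),"x",Rt.as_matrix()[:,0].round(3)); print("tool delta",d.round(2)); return d
E
python3 - <<'E'
from h import *
delta(574,-186,241)
c=imaging.camera("wrist"); s=arm.get_state(); V=c["view"]; print(R.from_rotvec(s["orientation"]).inv().apply(-V[:3,:3].T@V[:3,3]-s["eef_pos"]))
E
```

```text
t 0.35 pos [222.69 610.46 241.99] F [-0.16 -0.21  0.44] M [-0.01  0.02  0.01] open 85.4 zaxis [-2.e-04 -7.e-04 -1.e+00] x [ 0.343  0.939 -0.001]
tool delta [-627.86  602.96    1.43]
[  -0.34823416  -68.82988145 -130.90093671]
```

```bash
python3 -m pendant '[100,-45,43,0,0,100,-90,86,0,0,100,-135,129,0,0,100,-180,172,0,0,100,-225,215,0,0,100,-270,258,0,0,100,-314,301,0,0,100,-359,344,0,0,100,-404,387,0,0,100,-449,430,0,0,100,-494,473,0,0,100,-530,509,0,0]'
python3 - <<'E'
from h import *
delta(574,-186,241)
E
```

```text
time_s: 1.9
eef_pos: [520.1, -64.5, 242.7]
orientation: [2.575, 1.798, 0.001]
contact_force: [0.6, -0.0, 0.1]
opening: 85.1
t 1.9 pos [520.09 -64.52 242.66] F [ 0.6  -0.02  0.06] M [-0.01  0.    0.01] open 85.1 zaxis [ 1.1e-03 -6.0e-04 -1.0e+00] x [ 0.344  0.939 -0.   ]
tool delta [-95.48  92.45   1.79]
```

```bash
python3 -m pendant '[100,-45,43,0,0,100,-85,82,0,0,100,-97,93,0,0,100,-97,93,0,0,100,-97,93,0,0,100,-97,93,0,0]'
python3 - <<'E'
from h import *
delta(574,-186,102)
c=imaging.camera("wrist"); cv2.imwrite("pics/w1.png",c["image"])
m=red(c["image"]); ys,xs=np.nonzero(m); print(len(xs),xs.mean(),ys.mean()); print(onz(c,[xs.mean(),ys.mean()],147)); print(proj(c,[[574,-186,149],[574,-186,131],[574,-186,61]]))
E
```

```text
time_s: 2.65
eef_pos: [573.4, -182.3, 242.6]
orientation: [-2.57, -1.805, -0.001]
contact_force: [0.2, -0.4, -0.5]
opening: 85.5
t 2.65 pos [ 573.41 -182.33  242.55] F [ 0.21 -0.35 -0.46] M [ 0.03  0.03 -0.03] open 85.5 zaxis [-0.      0.0013 -1.    ] x [0.34  0.941 0.001]
tool delta [ -3.42   1.87 140.55]
670 313.9537313432836 245.51641791044776
[[ 572.3636687  -187.72247191  147.        ]]
[[317.15872835 247.7580119 ]
 [317.43781968 240.23562626]
 [318.23594147 218.72374348]]
```

View pics/w1.png

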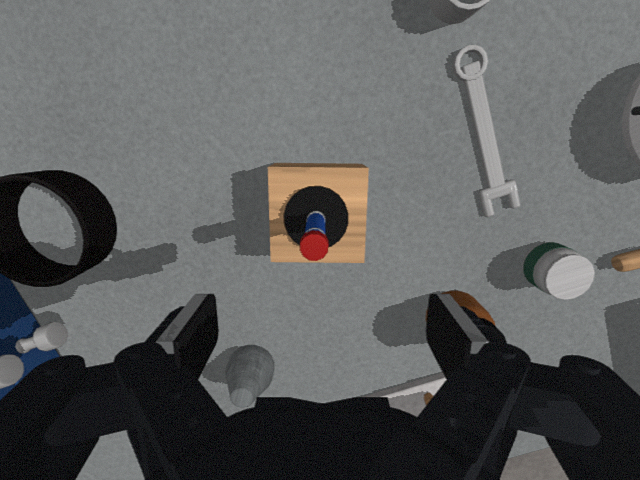

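```bash
python3 -m pendant '[100,-4.5,2,30,0,100,-4.5,2,50,0,100,-4.5,2,50,0,100,-4.5,2,50,0]'
python3 - <<'E'
from h import *
delta(573.2,-186.8,102)
c=imaging.camera("wrist"); cv2.imwrite("pics/w2.png",c["image"])
m=red(c["image"]); ys,xs=np.nonzero(m); print(len(xs),xs.mean(),ys.mean()); print(onz(c,[xs.mean(),ys.mean()],147)); print(tri([c,imaging.camera("top")],[[xs.mean(),ys.mean()],[426,250.6]]))
# tool-frame projection of grasp axis at button height
s=arm.get_state(); print(proj(c,[[s["eef_pos"][0],s["eef_pos"][1],147]]))
E
```

```text
time_s: 3.2
eef_pos: [574.4, -189.2, 193.3]
orientation: [2.572, 1.802, 0.002]
contact_force: [-0.8, 0.0, 0.3]
opening: 85.8
t 3.2 pos [ 574.41 -189.23  193.35] F [-0.76  0.03  0.32] M [-0.04 -0.01  0.04] open 85.8 zaxis [ 1.7e-03 -3.0e-04 -1.0e+00] x [0.342 0.94  0.   ]
tool delta [ 1.85 -2.12 91.34]
1052 323.3868821292776 265.8346007604563
[[ 572.00162236 -187.74747065  147.        ]]
[ 574.24795456 -187.96477847  139.96114257]
[[321.80081493 271.11746052]]
```

View pics/w2.png

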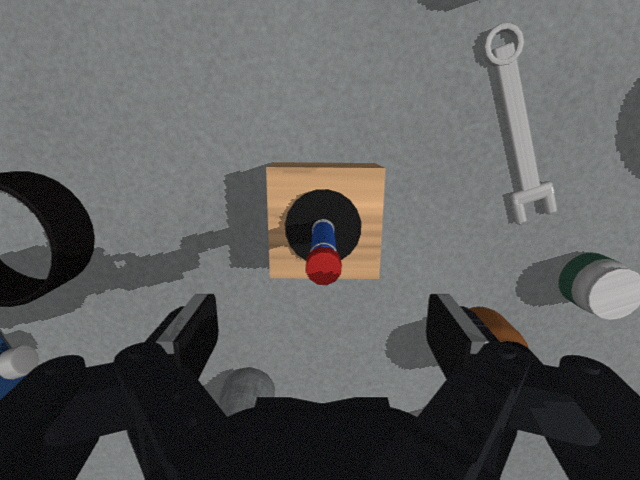

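```bash
python3 -m pendant '[100,1.5,-1.5,30,0,100,1.5,-1.5,60,0,100,1.5,-1.5,80,0,100,1.5,-1.5,91,0,100,1.5,-1.5,91,0,100,1.5,-1.5,91,0]'
python3 - <<'E'
from h import *
c=imaging.camera("wrist"); cv2.imwrite("pics/w3.png",c["image"])
for i in range(3): imaging.camera("side"); delta(573,-187,102)
m=red(c["image"]); ys,xs=np.nonzero(m); print(len(xs),xs.mean(),ys.mean()); 
s=arm.get_state(); print(proj(c,[[s["eef_pos"][0],s["eef_pos"][1],145]]))
E
```

```text
time_s: 4.05
eef_pos: [573.7, -188.0, 102.5]
orientation: [2.573, 1.8, 0.002]
contact_force: [0.4, 0.6, -0.0]
opening: 85.3
t 4.15 pos [ 573.58 -187.97  102.41] F [ 0.23 -0.32  0.13] M [-0.04  0.01 -0.06] open 85.4 zaxis [ 2.1e-03 -7.0e-04 -1.0e+00] x [0.343 0.939 0.   ]
tool delta [ 0.71 -0.88  0.41]
t 4.2 pos [ 573.44 -187.92  102.28] F [ 0.36 -0.02  0.53] M [-0.05  0.    0.01] open 85.7 zaxis [ 1.8e-03 -6.0e-04 -1.0e+00] x [0.343 0.939 0.   ]
tool delta [ 0.71 -0.73  0.27]
t 4.25 pos [ 573.32 -187.84  102.1 ] F [ 0.96 -0.24  0.04] M [ 0.08  0.03 -0.05] open 85.6 zaxis [ 1.4e-03 -5.0e-04 -1.0e+00] x [0.343 0.939 0.   ]
tool delta [ 0.68 -0.59  0.1 ]
2977 319.1501511588848 375.567013772254
[[322.92930488 379.47762131]]
```

View pics/w3.png

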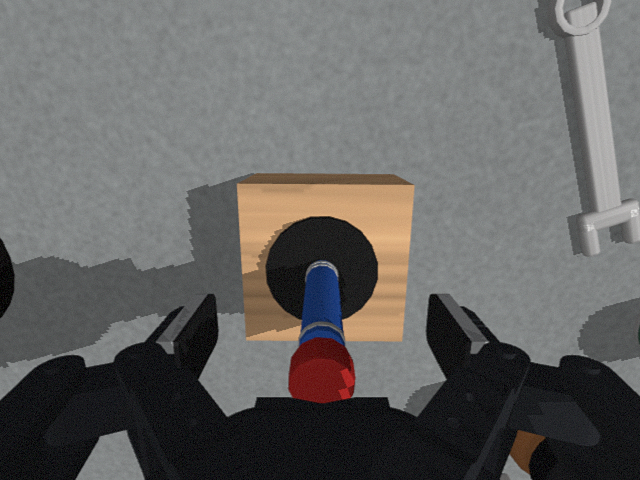

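```bash
python3 -m pendant '[60,0.6,0,0,0,30,0.6,0,0,0,15,0.6,0,0,0,0,0.6,0,0,0,0,0.6,0,0,0,0,0.6,0,0,0,0,0.6,0,0,0,0,0.6,0,0,0]' 40
python3 - <<'E'
from h import *
delta(573,-187,122)
c=imaging.camera("wrist"); cv2.imwrite("pics/w4.png",c["image"])
E
```

```text
time_s: 5.25
eef_pos: [573.0, -187.5, 101.3]
orientation: [2.574, 1.801, -0.001]
contact_force: [0.6, -1.0, 0.2]
opening: 14.6
t 5.25 pos [ 572.95 -187.46  101.27] F [ 0.61 -0.95  0.15] M [-0.34  0.08 -0.05] open 14.6 zaxis [-2.e-04 -4.e-04 -1.e+00] x [ 0.343  0.939 -0.   ]
tool delta [  0.43  -0.12 -20.73]
```

View pics/w4.png

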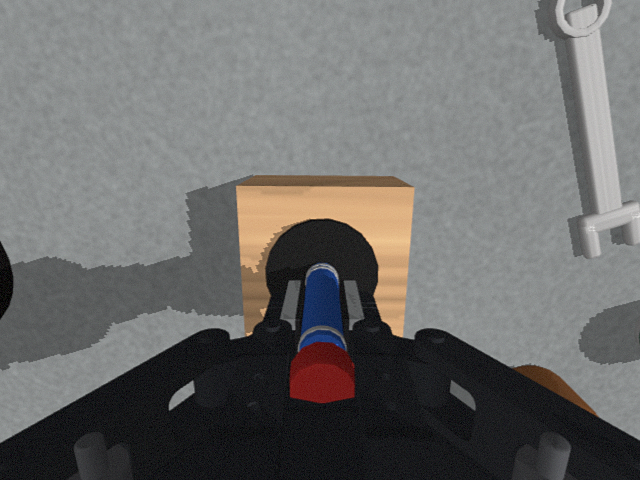

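```bash
python3 -m pendant '[0,0,0,-10,0,0,0,0,-30,0,0,0,0,-60,0,0,0,0,-95,0,0,0,0,-110,0,0,0,0,-110,0,0,0,0,-110,0]' 40
python3 - <<'E'
from h import *
delta(609.6,199.7,212)
c=imaging.camera("wrist"); cv2.imwrite("pics/w5.png",c["image"]);c=imaging.camera("side"); show(c["image"],270,200,120,130,4,"s5.png")
E
```

```text
time_s: 6.18
eef_pos: [572.0, -186.5, 209.7]
orientation: [-2.571, -1.8, 0.003]
contact_force: [1.0, -0.1, -3.9]
opening: 15.0
t 6.17 pos [ 572.01 -186.52  209.69] F [ 0.99 -0.07 -3.93] M [ 0.01  0.05 -0.01] open 15.0 zaxis [-0.0034  0.0012 -1.    ] x [0.342 0.94  0.   ]
tool delta [375.74 -96.95  -1.96]
```

View pics/w5.png

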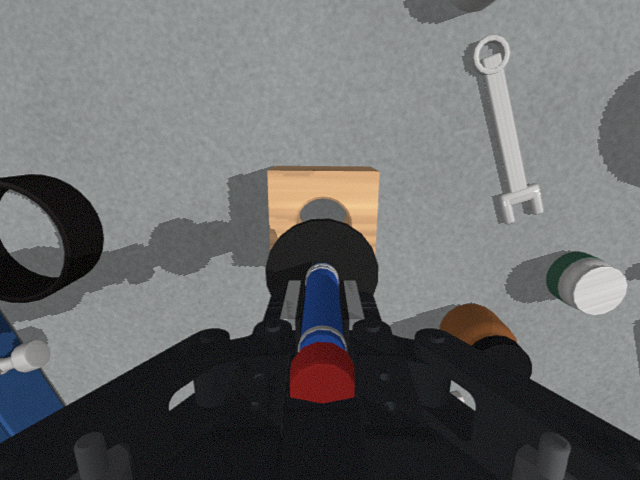

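View pics/s5.png

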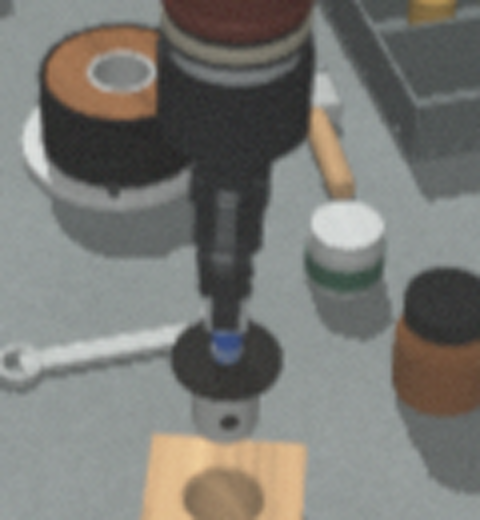

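```bash
python3 -m pendant '[0,40,-4,0,0,0,95,-9,0,0,0,150,-15,0,0,0,205,-20,0,0,0,260,-25,0,0,0,315,-31,0,0,0,360,-35,0,0,0,376,-37,0,0,0,376,-37,0,0,0,376,-37,0,0,0,376,-37,0,0]' 40
python3 - <<'E'
from m import *
c=imaging.camera("wrist"); cv2.imwrite("pics/w6.png",c["image"])
T=imaging.camera("top"); show(T["image"],360,200,120,110,6,"t6.png")
delta(609.6,199.7,192)
E
```

```text
time_s: 7.65
eef_pos: [667.4, 175.8, 211.4]
orientation: [2.576, 1.796, -0.002]
contact_force: [0.1, -0.1, -3.4]
opening: 15.0
t 7.75 pos [667.31 176.97 211.55] F [-0.18  0.36 -3.52] M [ 0.01 -0.08 -0.05] open 15.1 zaxis [ 1.e-04 -7.e-04 -1.e+00] x [ 0.345  0.939 -0.001]
tool delta [  1.45 -62.02  19.53]
```

View pics/w6.png

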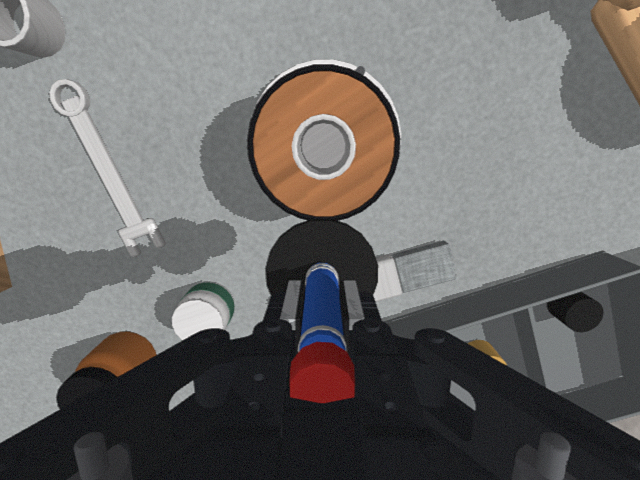

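View pics/t6.png

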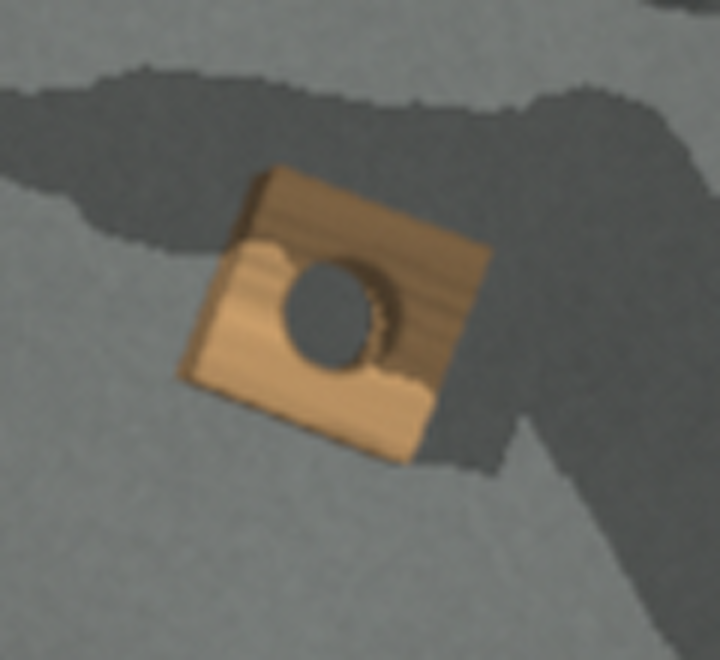

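Run:
```python
from m import *
im=cv2.imread("pics/w6.png"); c=imaging.camera("wrist"); T=imaging.camera("top")
s=arm.get_state(); Rt=R.from_rotvec(s["orientation"]); print(s["eef_pos"])
def circ(P):
    A=np.c_[2*P[:,:2],np.ones(len(P))]; q=np.linalg.lstsq(A,(P[:,:2]**2).sum(1),rcond=None)[0]; return q[:2],np.sqrt(q[2]+q[0]**2+q[1]**2)
m=np.zeros(im.shape[:2],np.uint8); m[55:222,235:415]=wood(im)[55:222,235:415]
o,hs=big(m,(0,0)); print("drum outer",circ(onz(c,o[:,0],70)))
for h in hs:
    if len(h)>40: print("hole",circ(onz(c,h[:,0],70)))
# collar
g=(im.max(2)<48).astype(np.uint8); print([ (v,int((im.max(2)[225:300,270:375]<v).sum())) for v in (30,40,50,60)])
# upper half outline of collar per column
pts=[]
for u in range(270,375,3):
    col=im[:,u].max(1); 
    ys=[y for y in range(216,275) if (col[y:y+6]<60).all()]
    if ys: pts.append((u,ys[0]))
pts=np.array(pts); print(pts[::4].tolist())
zc=s["eef_pos"][2]-92+51; P=onz(c,pts[2:-2],zc); print("collar",circ(P),"tool", Rt.inv().apply(np.r_[circ(P)[0],zc]-s["eef_pos"]))
q=onz(T,[[405.8,227.5],[442,241.3],[428.3,277.5],[392.5,262.5]],55); print(q.round(1),q.mean(0),np.linalg.norm(q-np.roll(q,1,0),axis=1))
```

```text
[667.22885943 177.87049832 211.53970587]
drum outer (array([609.50312971, 199.12637451]), np.float64(52.70834932845153))
hole (array([609.48621654, 199.14097573]), np.float64(24.33579223196258))
[(30, 770), (40, 3468), (50, 5513), (60, 5571)]
[[270, 252], [282, 235], [294, 226], [306, 221], [318, 217], [330, 217], [342, 223], [354, 229], [366, 241]]
collar (array([662.28413514, 178.39675356]), np.float64(25.636003375408258)) tool [-1.2032625  -4.83044963 40.99934339]
[[ 629.7 -158.3   55. ]
 [ 599.2 -242.8   55. ]
 [ 514.3 -212.    55. ]
 [ 547.3 -128.5   55. ]] [ 572.65610957 -185.38684427   55.        ] [87.62240144 89.85120248 90.30928712 89.73528558]
```

Run:
```python
from m import *
c=imaging.camera("wrist"); im=c["image"]; cv2.imwrite("pics/w7.png",im)
s=arm.get_state(); Rt=R.from_rotvec(s["orientation"])
def circ(P):
    A=np.c_[2*P[:,:2],np.ones(len(P))]; q=np.linalg.lstsq(A,(P[:,:2]**2).sum(1),rcond=None)[0]; return q[:2],np.sqrt(q[2]+q[0]**2+q[1]**2)
m=np.zeros(im.shape[:2],np.uint8); m[55:222,235:415]=wood(im)[55:222,235:415]
o,hs=big(m,(0,0)); print("drum outer",circ(onz(c,o[:,0],70)))
for h in hs:
    if len(h)>40:
        b=circ(onz(c,h[:,0],70)); print("hole",b)
delta(*b[0],192)
V=c["view"]; cp=-V[:3,:3].T@V[:3,3]; print("cam in tool",Rt.inv().apply(cp-s["eef_pos"]))
a=np.linspace(0,2*np.pi,361); P=np.c_[30*np.cos(a),30*np.sin(a),41+0*a]; p=proj(c,Rt.apply(P)+s["eef_pos"]); print("pred collar box",p.min(0),p.max(0), "at 47:",proj(c,Rt.apply(P+[0,0,6])+s["eef_pos"]).min(0))
show(im,250,205,150,220,2.5,"w7c.png")
```

```text
drum outer (array([609.55795482, 197.89155946]), np.float64(52.66393203850673))
hole (array([609.5014252 , 197.91939167]), np.float64(24.35121393570775))
t 7.9 pos [667.2  178.21 211.5 ] F [ 0.21 -0.58 -3.96] M [-0.01 -0.02 -0.03] open 15.2 zaxis [ 1.e-04 -0.e+00 -1.e+00] x [0.343 0.939 0.   ]
tool delta [ -1.3  -60.96  19.5 ]
cam in tool [  -0.56640394  -68.69909468 -131.03587067]
pred collar box [265.48838642 218.27511851] [380.24417209 325.5354764 ] at 47: [267.19889927 215.72202573]
```

View pics/w7c.png

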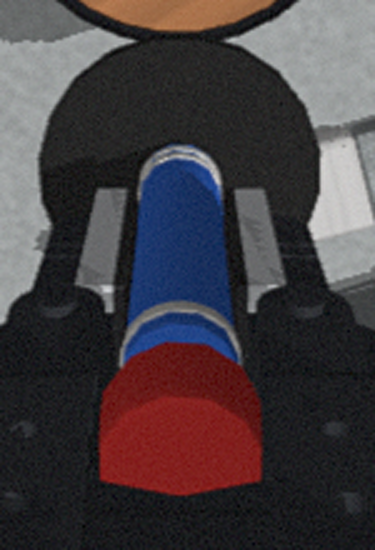

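```bash
python3 -m pendant '[0,0,-30,0,0,0,0,-60,0,0,0,0,-60,15,0,0,0,-60,25,0,0,0,-60,30,0,0,0,-60,30,0,0,0,-60,30,0,0,0,-60,30,0]' 40
python3 - <<'E'
from m import *
delta(609.5,198.8,162)
c=imaging.camera("wrist"); show(c["image"],200,150,250,200,3,"w8.png");S=imaging.camera("side"); show(S["image"],260,150,100,100,6,"s8.png");
for i in range(2): imaging.camera("top")
delta(609.5,198.8,162)
E
```

```text
time_s: 8.9
eef_pos: [611.2, 199.3, 181.7]
orientation: [2.574, 1.801, 0.001]
contact_force: [0.1, -0.3, -3.2]
opening: 14.7
t 8.9 pos [611.2  199.32 181.68] F [ 0.09 -0.35 -3.18] M [ 0.01 -0.02  0.  ] open 14.7 zaxis [ 8.e-04  2.e-04 -1.e+00] x [0.343 0.939 0.001]
tool delta [-1.08 -1.44 19.68]
t 9.1 pos [610.86 199.41 181.52] F [-0.51  0.06 -2.08] M [-0.02 -0.05  0.01] open 15.0 zaxis [ 3.e-04  2.e-04 -1.e+00] x [0.343 0.939 0.   ]
tool delta [-1.04 -1.08 19.52]
```

View pics/w8.png

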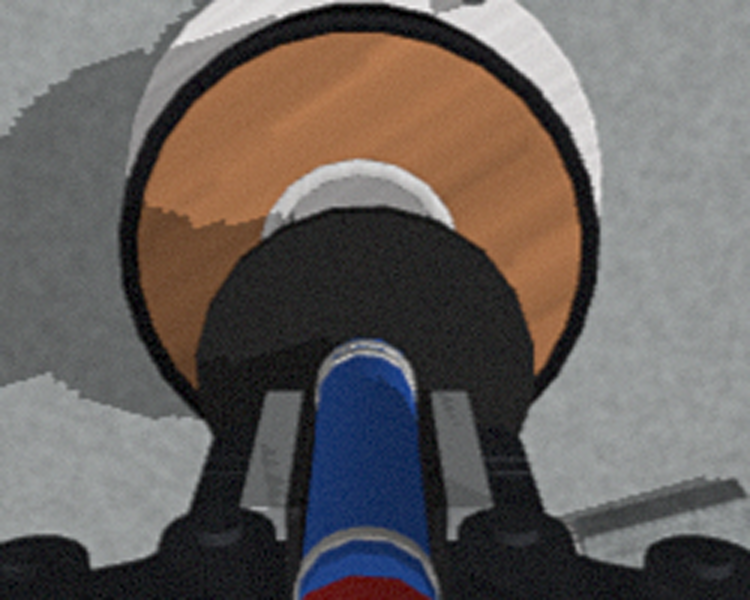

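View pics/s8.png

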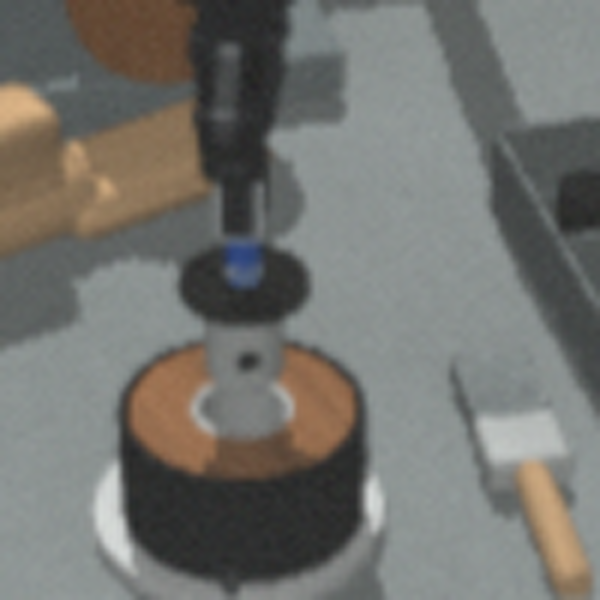

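```bash
python3 -m pendant '[0,-0.8,-0.6,8,0,0,-0.8,-0.6,16,0,0,-0.8,-0.6,17,0,0,-0.8,-0.6,18,0,0,-0.8,-0.6,19,0,0,-0.8,-0.6,20,0,0,-0.8,-0.6,20.5,0]' 40; python3 -c "
from h import *
delta(609.5,198.8,162)"
```

```text
time_s: 9.98
eef_pos: [610.0, 198.8, 160.9]
orientation: [2.574, 1.801, 0.0]
contact_force: [0.6, 0.5, -2.6]
opening: 14.5
t 9.97 pos [609.99 198.77 160.87] F [ 0.56  0.45 -2.59] M [ 0.03  0.01 -0.01] open 14.5 zaxis [ 1.e-04  0.e+00 -1.e+00] x [0.343 0.939 0.   ]
tool delta [-0.14 -0.47 -1.13]
```

```bash
python3 -m pendant '[0,0,0,1,0,0,0,0,2,0,0,0,0,2.5,0,0,0,0,3,0]' 40; python3 -c "
from h import *
delta(609.5,198.8,162)"
```

```text
time_s: 10.48
eef_pos: [610.0, 198.8, 157.8]
orientation: [2.574, 1.801, -0.0]
contact_force: [-0.2, 0.3, -3.0]
opening: 15.2
t 10.47 pos [609.96 198.8  157.76] F [-0.25  0.35 -2.99] M [ 0.01 -0.   -0.03] open 15.2 zaxis [-0.e+00 -1.e-04 -1.e+00] x [ 0.343  0.939 -0.   ]
tool delta [-0.16 -0.43 -4.24]
```

```bash
python3 -m pendant '[0,0,0,1,0,0,0,0,2,0,0,0,0,3,0,0,0,0,4,0,0,0,0,5,0,0,0,0,5,0]' 40; python3 -c "
from h import *
delta(609.5,198.8,162)
S=imaging.camera('side'); show(S['image'],260,150,100,100,6,'s9.png')"
```

```text
time_s: 11.22
eef_pos: [609.9, 198.8, 152.7]
orientation: [-2.574, -1.801, 0.001]
contact_force: [-0.7, 0.3, -3.5]
opening: 14.8
t 11.22 pos [609.87 198.78 152.66] F [-0.66  0.29 -3.48] M [-0.04  0.    0.  ] open 14.8 zaxis [-3.e-04 -1.e-04 -1.e+00] x [ 0.343  0.939 -0.   ]
tool delta [-0.11 -0.36 -9.34]
```

View pics/s9.png

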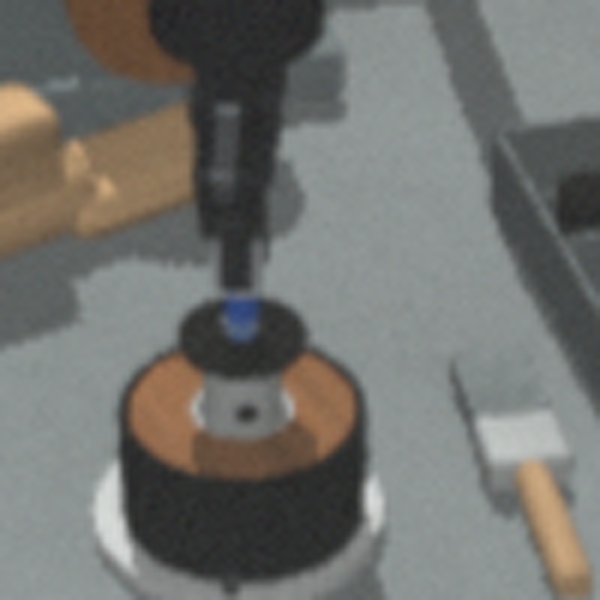

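```bash
python3 -m pendant '[0,0,0,3,0,0,0,0,6,0,0,0,0,9,0,0,0,0,12,0,0,0,0,15,0,0,0,0,15,0]' 40; python3 -c "
from h import *
delta(609.5,198.8,117)"
```

```text
time_s: 12.02
eef_pos: [609.7, 198.7, 137.4]
orientation: [-2.574, -1.801, 0.001]
contact_force: [0.2, -0.0, -2.6]
opening: 14.6
t 12.03 pos [609.73 198.74 137.42] F [ 0.25 -0.04 -2.61] M [-0.01  0.02  0.02] open 14.6 zaxis [-8.e-04 -3.e-04 -1.e+00] x [ 0.343  0.939 -0.001]
tool delta [-2.000e-02 -2.200e-01  2.042e+01]
```

```bash
python3 -m pendant '[0,0,0,3,0,0,0,0,6,0,0,0,0,9,0,0,0,0,12,0,0,0,0,15,0,0,0,0,16,0,0,0,0,17,0,0,0,0,17,0]' 40; python3 -c "
from h import *
delta(609.5,198.8,117)"
```

```text
time_s: 13.02
eef_pos: [609.9, 198.8, 120.8]
orientation: [2.574, 1.801, -0.0]
contact_force: [-0.1, 0.3, -2.0]
opening: 15.1
t 13.03 pos [609.95 198.77 120.79] F [-0.07  0.26 -2.02] M [-0.01 -0.01 -0.03] open 15.1 zaxis [-1.e-04 -1.e-04 -1.e+00] x [ 0.343  0.939 -0.   ]
tool delta [-0.12 -0.43  3.79]
```

Now creep down to feel the collar seat.

```bash
python3 -m pendant '[0,0,0,0.5,0,0,0,0,1,0,0,0,0,1.5,0,0,0,0,2,0]' 40; python3 -m pendant '[0,0,0,0.5,0,0,0,0,1,0]'; python3 -m pendant '[0,0,0,0.5,0,0,0,0,1,0]'
```

```text
time_s: 13.52
eef_pos: [610.0, 198.8, 118.8]
orientation: [2.574, 1.801, -0.0]
contact_force: [0.8, 0.5, -2.8]
opening: 14.9
time_s: 13.78
eef_pos: [609.9, 198.8, 117.7]
orientation: [2.574, 1.801, -0.0]
contact_force: [-0.2, 0.1, -2.9]
opening: 15.0
time_s: 14.02
eef_pos: [609.9, 198.8, 116.7]
orientation: [-2.574, -1.801, 0.0]
contact_force: [-0.6, -0.3, -3.0]
opening: 14.8
```

```bash
python3 -m pendant '[0,0,0,0.5,0]'; python3 -m pendant '[0,0,0,0.5,0]';python3 -m pendant '[0,0,0,0.5,0]'
```

```text
time_s: 14.15
eef_pos: [610.0, 198.8, 116.3]
orientation: [2.574, 1.801, -0.0]
contact_force: [-0.8, -0.3, -0.6]
opening: 14.7
time_s: 14.28
eef_pos: [610.0, 198.8, 116.3]
orientation: [-2.574, -1.801, -0.0]
contact_force: [-1.8, -0.5, 1.6]
opening: 15.0
time_s: 14.4
eef_pos: [610.0, 198.7, 116.2]
orientation: [2.574, 1.801, 0.0]
contact_force: [-3.5, -1.0, 4.7]
opening: 14.9
```

```bash
python3 -m pendant '[0,0,0,-0.8,0,0,0,0,-0.8,0,25,0,0,-0.8,0,45,0,0,-0.8,0,70,0,0,-0.8,0,100,0,0,-0.8,0,100,0,0,-0.8,0]'; python3 -c "
from h import *
S=imaging.camera('side'); show(S['image'],260,150,100,100,6,'s10.png')
c=imaging.camera('wrist'); cv2.imwrite('pics/w10.png',c['image'])
delta(609.5,198.8,117)"
```

```text
time_s: 15.28
eef_pos: [610.0, 198.8, 116.1]
orientation: [2.574, 1.801, 0.0]
contact_force: [0.2, -0.4, -0.3]
opening: 85.3
t 15.38 pos [609.96 198.82 116.09] F [-1.02 -0.    0.34] M [-0.01  0.02 -0.01] open 85.7 zaxis [-0. -0. -1.] x [ 0.343  0.939 -0.   ]
tool delta [-0.18 -0.42 -0.91]
```

View pics/s10.png

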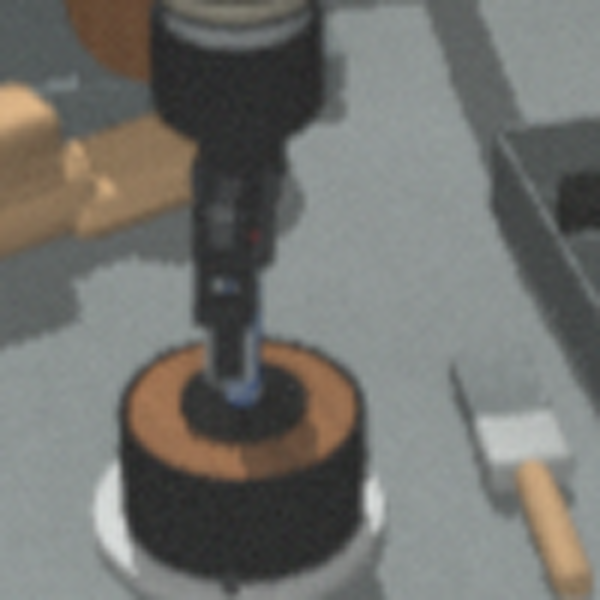

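View pics/w10.png

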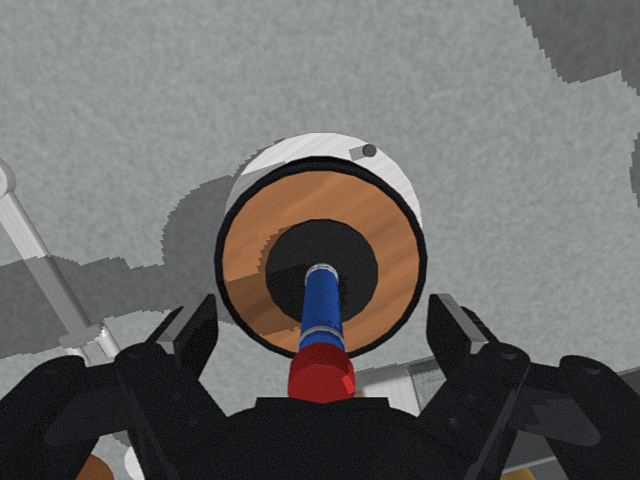

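```bash
python3 -m pendant '[100,0,0,-15,0,100,0,0,-40,0,100,0,0,-65,0,100,0,0,-79,0,60,0,0,-79,0,20,0,0,-79,0,0,0,0,-79,0,0,0,0,-79,0,0,0,0,-79,0]' 20; python3 -c "
from h import *
c=imaging.camera('wrist'); cv2.imwrite('pics/w11.png',c['image'])
S=imaging.camera('side'); show(S['image'],260,130,100,110,5.5,'s11.png')
delta(609.8,198.8,175)"
```

```text
time_s: 16.5
eef_pos: [609.9, 198.7, 194.7]
orientation: [-2.574, -1.801, 0.001]
contact_force: [0.4, -0.2, -0.7]
opening: -0.1
t 16.6 pos [609.9  198.77 194.9 ] F [-0.92  0.11 -0.27] M [ 0.04  0.01 -0.01] open 0.0 zaxis [-4.e-04 -1.e-04 -1.e+00] x [ 0.343  0.939 -0.   ]
tool delta [-1.00e-02 -1.00e-01  1.99e+01]
```

View pics/w11.png

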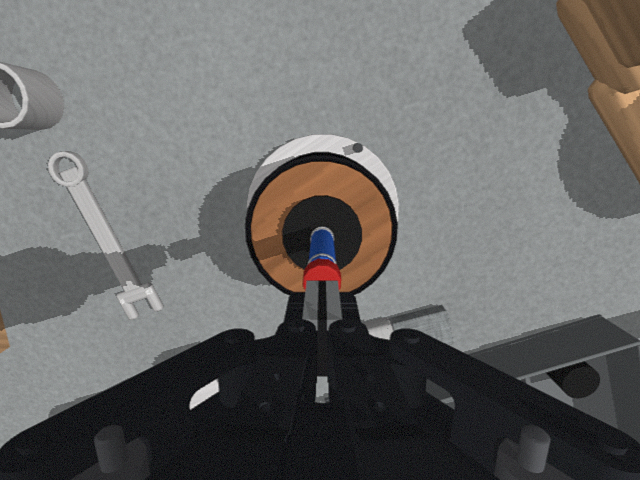

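View pics/s11.png

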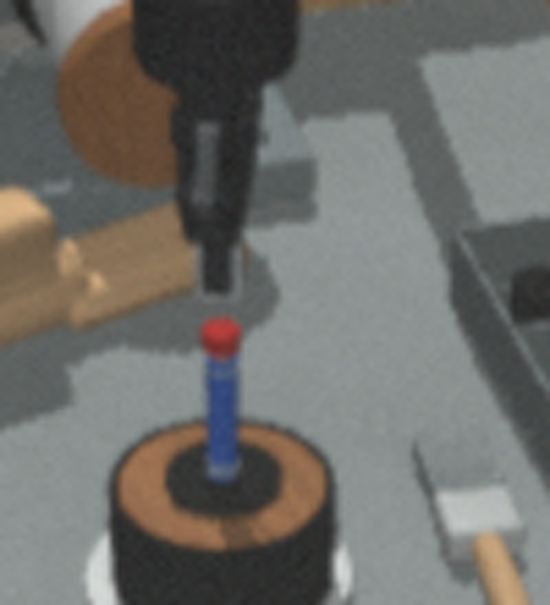

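Fingers shut, centred above the button (side: tips at col 218, button at 221). Descend to feel it.

```bash
python3 -m pendant '[0,0,0,8,0,0,0,0,15,0,0,0,0,17,0,0,0,0,18,0,0,0,0,18.5,0]'; python3 -m pendant '[0,0,0,0.5,0]'; python3 -m pendant '[0,0,0,0.5,0]'; python3 -m pendant '[0,0,0,0.5,0]'
```

```text
time_s: 17.23
eef_pos: [610.1, 198.8, 176.7]
orientation: [2.574, 1.801, 0.0]
contact_force: [-0.6, -0.6, 0.1]
opening: 0.1
time_s: 17.35
eef_pos: [610.1, 198.9, 176.3]
orientation: [2.574, 1.801, 0.001]
contact_force: [0.3, -0.5, 0.1]
opening: 0.3
time_s: 17.48
eef_pos: [610.0, 198.8, 175.7]
orientation: [2.574, 1.801, 0.0]
contact_force: [-0.9, 0.4, -0.7]
opening: -0.2
time_s: 17.6
eef_pos: [610.0, 198.8, 175.2]
orientation: [2.574, 1.801, 0.0]
contact_force: [-0.7, 0.2, 3.3]
opening: -0.1
```

```bash
python3 -m pendant '[0,0,0,0.5,0,0,0,0,1,0]'; python3 -m pendant '[0,0,0,0.5,0,0,0,0,1,0,0,0,0,1.5,0]'; python3 -m pendant '[0,0,0,0,0,0,0,0,0.5,0,0,0,0,0.5,0,0,0,0,0.5,0]'
```

```text
time_s: 17.85
eef_pos: [610.1, 198.8, 175.0]
orientation: [2.574, 1.801, 0.001]
contact_force: [-1.4, -0.3, 5.2]
opening: 0.4
time_s: 18.23
eef_pos: [610.1, 198.8, 173.2]
orientation: [2.574, 1.801, 0.001]
contact_force: [-1.6, -0.6, 5.5]
opening: 0.1
time_s: 18.73
eef_pos: [610.1, 198.9, 172.8]
orientation: [2.574, 1.801, 0.001]
contact_force: [-1.4, 0.3, 5.1]
opening: -0.1
```

```bash
python3 -m pendant '[0,0,0,0.3,0,0,0,0,0.3,0,0,0,0,0.3,0,0,0,0,0.3,0,0,0,0,0.3,0,0,0,0,0.3,0,0,0,0,0.3,0,0,0,0,0.3,0,0,0,0,0.3,0,0,0,0,0.3,0,0,0,0,0.3,0,0,0,0,0.3,0]'; python3 -m pendant '[0,0,0,0,0,0,0,0,0,0,0,0,0,0,0,0,0,0,0,0,0,0,0,0,0,0,0,0,0,0,0,0,0,0,0,0,0,0,0,0]'; python3 -c "
from h import *
S=imaging.camera('side'); show(S['image'],260,130,100,110,5.5,'s12.png')"
```

```text
time_s: 20.23
eef_pos: [610.1, 198.8, 172.5]
orientation: [2.574, 1.801, 0.001]
contact_force: [-1.9, -0.4, 5.6]
opening: 0.1
time_s: 21.22
eef_pos: [610.1, 198.8, 172.5]
orientation: [2.574, 1.801, 0.001]
contact_force: [-1.1, -0.6, 4.6]
opening: -0.1
```

View pics/s12.png

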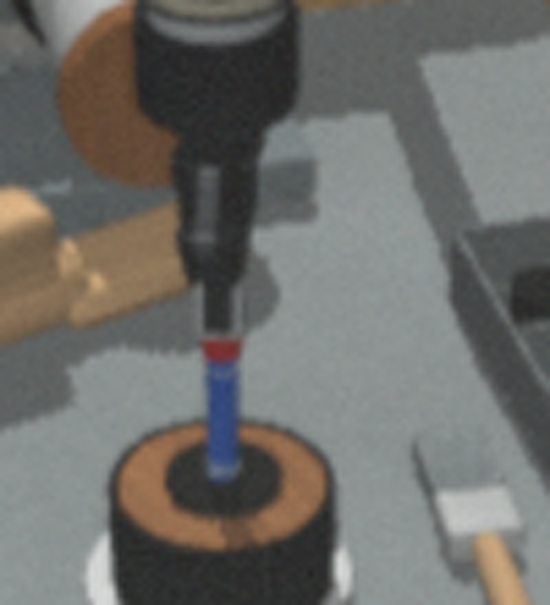

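```bash
python3 -m pendant '[0,0,0,-2,0,0,0,0,-5,0,0,0,0,-12,0,0,0,0,-22,0,40,0,0,-22,0,80,0,0,-22,0,100,0,0,-22,0,100,0,0,-22,0,100,0,0,-22,0]'; python3 -c "
from h import *
c=imaging.camera('wrist'); cv2.imwrite('pics/w13.png',c['image'])
delta(609.8,198.8,116.3)"
```

```text
time_s: 22.4
eef_pos: [609.9, 198.8, 193.7]
orientation: [-2.574, -1.801, 0.0]
contact_force: [-0.7, -0.4, -0.3]
opening: 85.0
t 22.45 pos [609.91 198.76 193.66] F [-0.04 -0.64 -0.31] M [-0.05  0.01 -0.02] open 85.3 zaxis [-3.e-04 -1.e-04 -1.e+00] x [ 0.343  0.939 -0.   ]
tool delta [ 2.000e-02 -1.000e-01  7.736e+01]
```

View pics/w13.png

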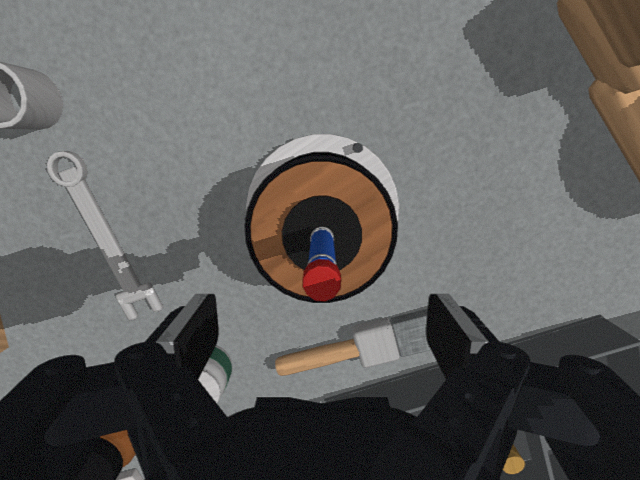

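```bash
python3 -m pendant '[100,0,0,25,0,100,0,0,50,0,100,0,0,68,0,100,0,0,77,0,100,0,0,77,0,60,0,0,77,0,30,0,0,77,0,15,0,0,77,0,0,0,0,77,0,0,0,0,77,0,0,0,0,77,0,0,0,0,77,0]' 40; python3 -c "
from h import *
delta(609.8,198.8,116.3)"
```

```text
time_s: 23.95
eef_pos: [610.0, 198.6, 117.2]
orientation: [2.574, 1.801, -0.0]
contact_force: [-2.7, -1.1, 4.1]
opening: 15.0
t 23.95 pos [609.98 198.58 117.17] F [-2.74 -1.07  4.09] M [-0.18  0.27  0.01] open 15.0 zaxis [ 1.e-04 -2.e-04 -1.e+00] x [ 0.343  0.939 -0.   ]
tool delta [ 0.14 -0.25  0.87]
```

```bash
python3 -m pendant '[0,0,0,-1,0,0,0,0,-2,0]' 40; python3 -m pendant '[0,0,0,-3,0,0,0,0,-6,0,0,0,0,-9,0]'
```

```text
time_s: 24.2
eef_pos: [609.4, 198.8, 117.7]
orientation: [-2.573, -1.801, 0.003]
contact_force: [0.2, 0.0, -2.5]
opening: 14.8
time_s: 24.58
eef_pos: [609.7, 198.7, 127.8]
orientation: [-2.574, -1.801, 0.001]
contact_force: [0.0, -0.5, -2.5]
opening: 14.8
```

```bash
python3 -m pendant '[0,0,0,-6,0,0,0,0,-14,0,0,0,0,-24,0,0,0,0,-36,0,0,0,0,-50,0,0,0,0,-70,0,0,0,0,-87,0,0,0,0,-87,0,0,0,0,-87,0]' 40; python3 -c "
from h import *
S=imaging.camera('side'); show(S['image'],260,100,100,140,4,'s14.png')
delta(572.7,-185.4,213)"
```

```text
time_s: 25.7
eef_pos: [609.4, 198.7, 214.3]
orientation: [-2.574, -1.801, 0.002]
contact_force: [0.7, 0.7, -2.6]
opening: 15.4
t 25.75 pos [609.26 198.65 213.86] F [ 0.28  0.72 -3.27] M [ 0.06 -0.02  0.  ] open 15.1 zaxis [-2.1e-03 -7.0e-04 -1.0e+00] x [ 0.343  0.939 -0.001]
tool delta [-373.34   97.22    1.19]
```

View pics/s14.png

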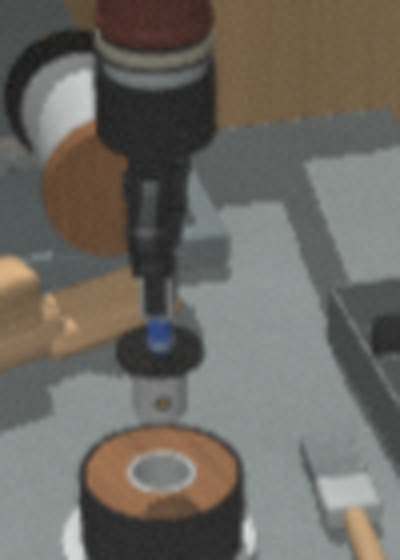

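```bash
python3 -m pendant '[0,-40,17,0,0,0,-95,40,0,0,0,-150,63,0,0,0,-205,86,0,0,0,-260,109,0,0,0,-315,133,0,0,0,-360,152,0,0,0,-373,157,0,0,0,-373,157,0,0,0,-373,157,0,0,0,-373,157,0,0]' 40
python3 - <<'E'
from m import *
imaging.camera("top")
c=imaging.camera("wrist"); im=c["image"]; cv2.imwrite("pics/w15.png",im); np.save("w15.npy",c["view"])
delta(572.7,-185.4,213)
E
```

```text
time_s: 27.12
eef_pos: [630.2, -202.5, 214.7]
orientation: [-2.569, -1.805, -0.001]
contact_force: [0.5, 0.5, -3.3]
opening: 14.9
t 27.23 pos [ 630.01 -203.65  214.89] F [-0.54 -0.73 -2.77] M [-0.01 -0.03 -0.  ] open 15.0 zaxis [ 1.e-04  7.e-04 -1.e+00] x [0.34  0.94  0.001]
tool delta [ -2.35 -60.1    1.9 ]
```

View pics/w15.png

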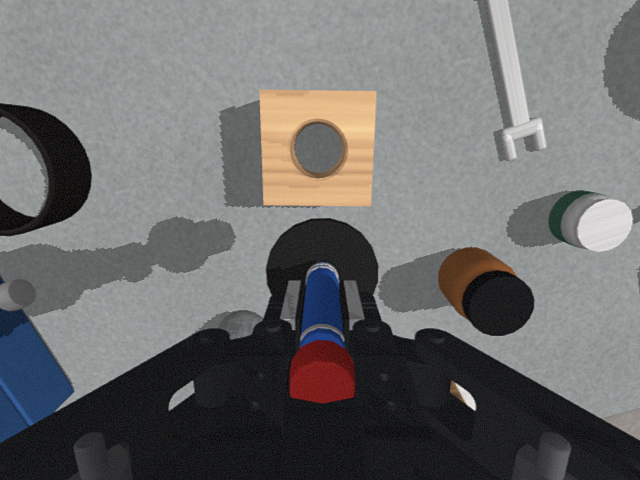

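Run:
```python
from m import *
c=imaging.camera("wrist"); im=c["image"]
def circ(P):
    A=np.c_[2*P[:,:2],np.ones(len(P))]; q=np.linalg.lstsq(A,(P[:,:2]**2).sum(1),rcond=None)[0]; return q[:2],np.sqrt(q[2]+q[0]**2+q[1]**2)
x,y,w,h=240,80,160,135
hv=cv2.cvtColor(im,cv2.COLOR_BGR2HSV); m=((hv[...,0]<25)&(hv[...,1]>60)&(hv[...,2]>140)).astype(np.uint8)[y:y+h,x:x+w]
o,hs=big(m,(x,y)); r=cv2.boxPoints(cv2.minAreaRect(o)); P=onz(c,r,55); print(r.round(0).tolist(),P.round(1).tolist(),P.mean(0))
for k in hs:
    if len(k)>60: print("hole",circ(onz(c,k[:,0],55)),k.reshape(-1,2).min(0),k.reshape(-1,2).max(0))
delta(572.7,-185.4,195)
show(im,240,80,150,140,4,"w16.png")
```

```text
[[260.0, 90.0], [376.0, 90.0], [376.0, 205.0], [260.0, 205.0]] [[515.8, -212.9, 55.0], [546.1, -129.1, 55.0], [631.5, -156.1, 55.0], [598.4, -247.3, 55.0]] [ 572.97281048 -186.33667245   55.        ]
hole (array([ 573.03738406, -184.87407221]), np.float64(21.648550624212564)) [294 120] [347 178]
t 27.27 pos [ 629.89 -204.14  214.93] F [ 0.12 -0.02 -3.41] M [0.06 0.01 0.02] open 15.4 zaxis [ 1.e-04  3.e-04 -1.e+00] x [0.341 0.94  0.   ]
tool delta [ -1.89 -60.15  19.93]
```

View pics/w16.png

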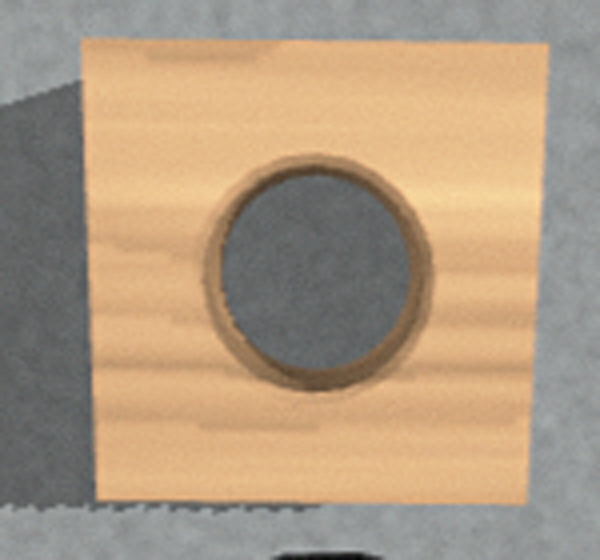

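```bash
python3 -m pendant '[0,-1.4,-30,0,0,0,-1.4,-60,0,0,0,-1.4,-60,15,0,0,-1.4,-60,30,0,0,-1.4,-60,44,0,0,-1.4,-60,44,0,0,-1.4,-60,44,0,0,-1.4,-60,44,0]' 40
python3 - <<'E'
from m import *
c=imaging.camera("wrist"); show(c["image"],200,150,250,200,3,"w17.png")
S=imaging.camera("side"); show(S["image"],275,250,100,110,5.5,"s17.png"); imaging.camera("top")
delta(572.8,-185.4,102)
E
```

```text
time_s: 28.28
eef_pos: [573.3, -186.5, 171.4]
orientation: [2.573, 1.8, 0.001]
contact_force: [1.1, -0.7, -4.0]
opening: 15.1
t 28.43 pos [ 573.06 -186.3   171.3 ] F [-1.27  1.02 -2.92] M [ 0.02  0.06 -0.01] open 15.3 zaxis [ 9.e-04 -3.e-04 -1.e+00] x [0.343 0.939 0.   ]
tool delta [ 0.76 -0.63 69.3 ]
```

View pics/w17.png

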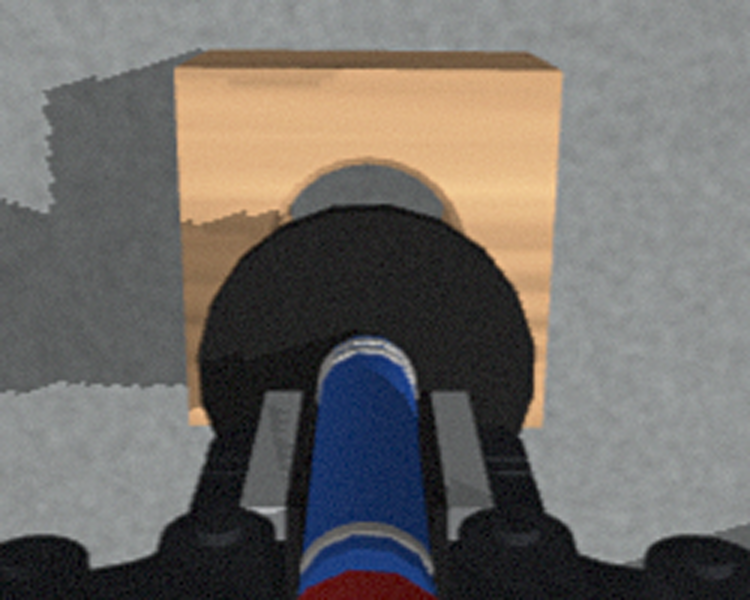

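View pics/s17.png

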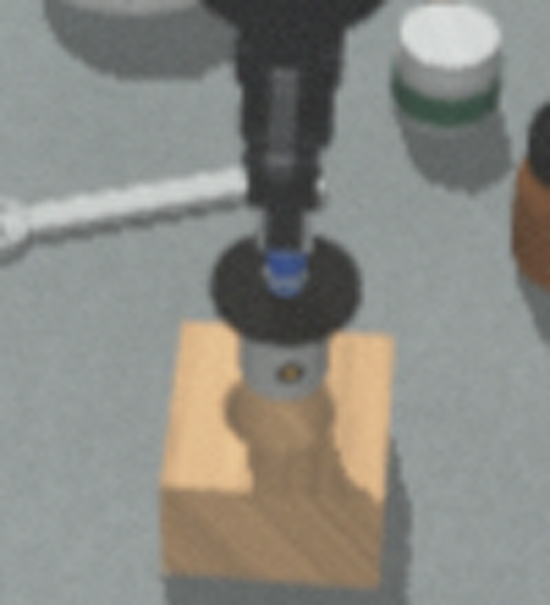

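```bash
python3 -m pendant '[0,0.7,-1.5,6,0,0,0.7,-1.5,14,0,0,0.7,-1.5,19,0,0,0.7,-1.5,21,0,0,0.7,-1.5,22,0,0,0.7,-1.5,23,0,0,0.7,-1.5,24,0]' 40;  python3 -m pendant '[0,0,0,1,0,0,0,0,2,0,0,0,0,3,0,0,0,0,4,0,0,0,0,4,0]'
python3 - <<'E'
from m import *
c=imaging.camera("wrist"); show(c["image"],200,150,250,200,3,"w18.png")
S=imaging.camera("side"); show(S["image"],275,250,100,110,5.5,"s18.png")
delta(572.8,-185.4,102)
E
```

```text
time_s: 29.3
eef_pos: [571.7, -185.0, 147.0]
orientation: [2.574, 1.801, 0.0]
contact_force: [0.8, -0.3, -3.1]
opening: 15.0
time_s: 29.92
eef_pos: [571.5, -185.0, 142.7]
orientation: [-2.574, -1.801, 0.0]
contact_force: [-0.2, -0.1, -2.7]
opening: 15.0
t 30.02 pos [ 571.63 -185.    142.8 ] F [ 0.32  0.42 -2.66] M [-0.02  0.03  0.04] open 15.1 zaxis [-1.e-04 -0.e+00 -1.e+00] x [ 0.343  0.939 -0.   ]
tool delta [3.00e-02 1.24e+00 4.08e+01]
```

View pics/s18.png

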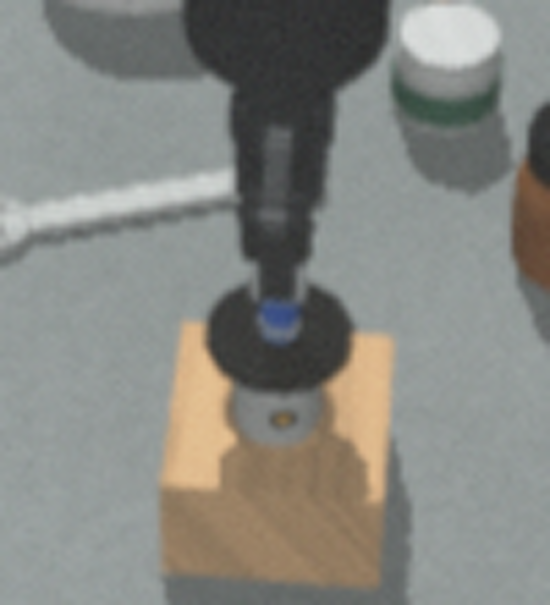

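View pics/w18.png

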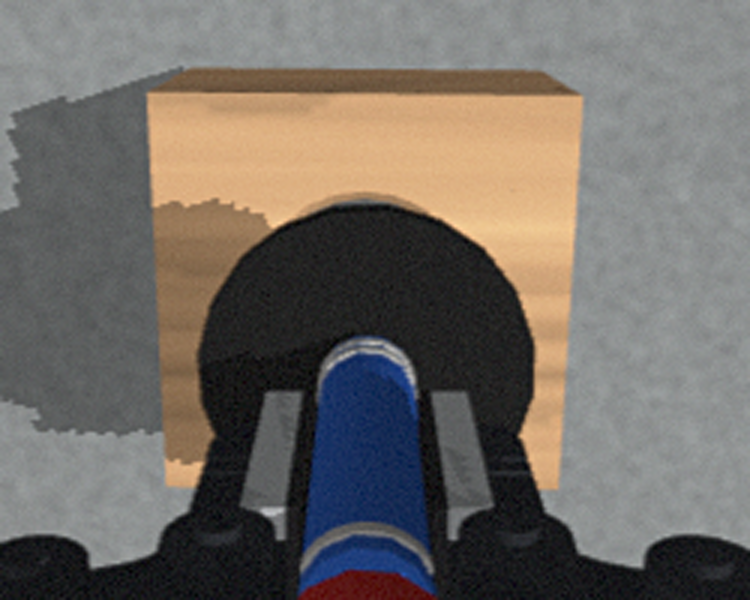

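```bash
python3 -m pendant '[0,0,0,2,0,0,0,0,4,0,0,0,0,6,0,0,0,0,8,0,0,0,0,10,0]' 40;  python3 -m pendant '[0,0,0,2,0,0,0,0,4,0,0,0,0,6,0]';python3 -m pendant '[0,0,0,2,0,0,0,0,4,0,0,0,0,6,0]'
```

```text
time_s: 30.65
eef_pos: [571.6, -185.0, 132.6]
orientation: [-2.574, -1.801, 0.0]
contact_force: [-0.2, -0.5, -2.8]
opening: 15.3
time_s: 31.02
eef_pos: [571.6, -185.0, 126.7]
orientation: [2.574, 1.801, -0.0]
contact_force: [-0.6, 0.5, -2.7]
opening: 14.9
time_s: 31.4
eef_pos: [571.7, -185.0, 120.7]
orientation: [2.574, 1.801, -0.0]
contact_force: [0.1, -0.5, -3.2]
opening: 15.3
```

```bash
python3 -m pendant '[0,0,0,2,0,0,0,0,4,0,0,0,0,6,0]'; python3 -m pendant '[0,0,0,2,0,0,0,0,4,0,0,0,0,6,0]'; python3 -m pendant '[0,0,0,1.5,0,0,0,0,3,0,0,0,0,4,0,0,0,0,4,0]'
```

```text
time_s: 31.78
eef_pos: [571.6, -185.0, 114.7]
orientation: [2.574, 1.801, -0.0]
contact_force: [0.0, 0.4, -2.2]
opening: 14.5
time_s: 32.15
eef_pos: [571.6, -185.0, 108.7]
orientation: [2.574, 1.801, -0.0]
contact_force: [-0.8, -0.1, -2.7]
opening: 15.0
time_s: 32.65
eef_pos: [571.6, -185.0, 104.7]
orientation: [-2.574, -1.801, 0.0]
contact_force: [-0.1, -0.6, -4.0]
opening: 15.2
```

```bash
python3 -m pendant '[0,0,0,0.5,0,0,0,0,1,0,0,0,0,1.5,0]'; for i in 1 2 3; do python3 -m pendant '[0,0,0,0.5,0]'; done
```

```text
time_s: 33.02
eef_pos: [571.6, -185.0, 103.3]
orientation: [2.574, 1.801, -0.0]
contact_force: [-0.4, -0.2, -3.8]
opening: 15.1
time_s: 33.15
eef_pos: [571.6, -185.0, 102.8]
orientation: [-2.574, -1.801, 0.0]
contact_force: [-0.5, 0.0, -3.0]
opening: 15.3
time_s: 33.28
eef_pos: [571.6, -185.0, 102.3]
orientation: [2.574, 1.801, -0.0]
contact_force: [-0.6, 0.2, -1.6]
opening: 14.9
time_s: 33.4
eef_pos: [571.6, -185.0, 102.2]
orientation: [-2.574, -1.801, 0.0]
contact_force: [-1.8, 1.1, 1.6]
opening: 15.2
```

```bash
python3 -m pendant '[0,0,0,-0.2,0,0,0,0,-0.2,0,20,0,0,-0.2,0,40,0,0,-0.2,0,70,0,0,-0.2,0,100,0,0,-0.2,0,100,0,0,-0.2,0,100,0,0,-0.2,0]'; python3 -m pendant '[100,0,0,-15,0,100,0,0,-40,0,100,0,0,-75,0,100,0,0,-120,0,100,0,0,-150,0,100,0,0,-150,0,100,0,0,-150,0]'
python3 - <<'E'
from m import *
c=imaging.camera("wrist"); cv2.imwrite("pics/w20.png",c["image"])
S=imaging.camera("side"); show(S["image"],275,250,100,110,5.5,"s20.png"); cv2.imwrite("pics/s20f.png",S["image"])
delta(572.8,-185.4,102)
E
```

```text
time_s: 34.4
eef_pos: [571.7, -185.0, 102.0]
orientation: [2.574, 1.801, 0.0]
contact_force: [-0.3, 0.3, -0.3]
opening: 85.0
time_s: 35.28
eef_pos: [571.0, -184.8, 251.6]
orientation: [-2.573, -1.8, 0.001]
contact_force: [-0.6, -0.6, -0.1]
opening: 85.6
t 35.38 pos [ 570.73 -184.66  250.64] F [ 0.22  0.44 -0.27] M [-0.03  0.    0.02] open 85.3 zaxis [-3.e-03  9.e-04 -1.e+00] x [ 0.343  0.939 -0.   ]
tool delta [4.0000e-02 2.6600e+00 1.4863e+02]
```

View pics/w20.png

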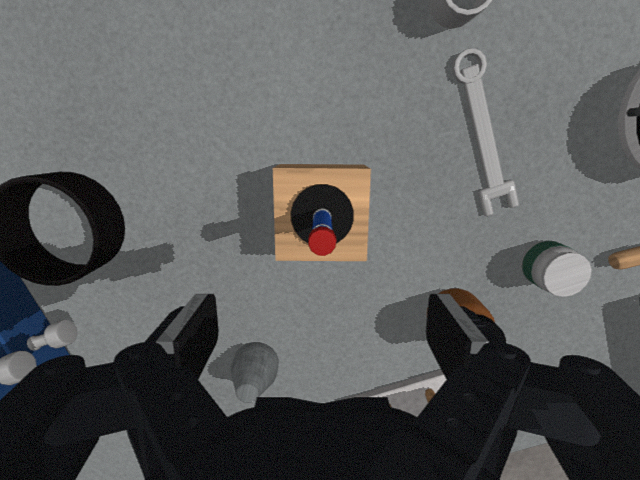

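View pics/s20.png

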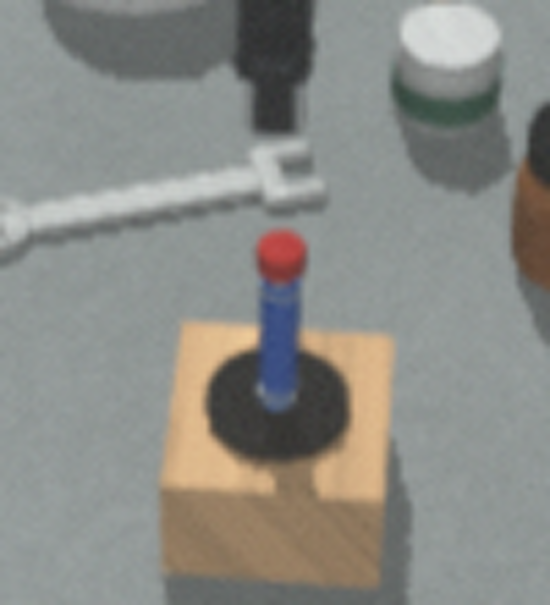

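View pics/s20f.png

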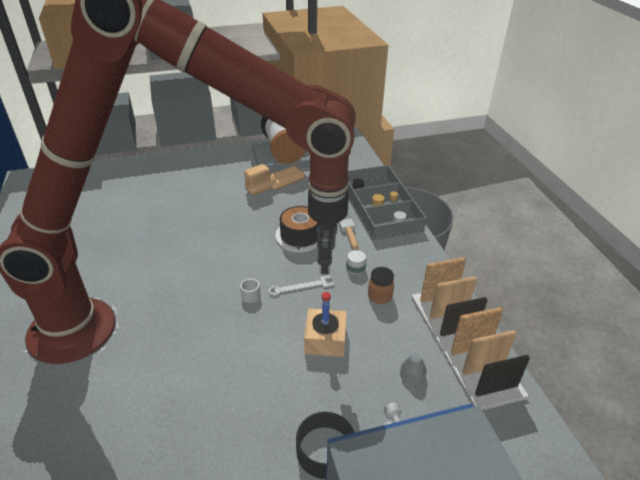

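```bash
python3 -c "
from cell import close_job
print(close_job())"
```

```text
the job is handed in; nothing more can be done
None
```

The job was finished and handed in at about 35 s of the allowed 72 s.

- **Gauge into the bore:** I lifted the gauge out of the rest and fed it down into the drum bore until the collar seated, with about 8 N on the drum. Then I let go of it.
- **Button:** I pressed the button with shut fingers about 2.7 mm at about 5–6 N. I held it for about 3 s, then let it rise.
- **Back to the rest:** I drew the gauge straight out and saw no drag above its own weight. It went back into the rest with about 4–5 N on it.

**Last checks:**
- Pictures show the gauge upright with its collar flat on the rest, the gripper about 90 mm clear of it, and nothing else visibly moved.
- After the draw-out, the plunger end visible in the side view showed as brass, and the head went into the rest hole without touching.

**Not confirmed:** I did not measure the plunger width. That both plungers reached the wall and stayed locked is inferred from the hold time and the picture of one plunger end.

**Disagreement:** the cameras differed by about 1–2 mm on the bore and rest-hole positions. I used values in between, and the gauge went in without side contact both times.

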